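# Charge the grinding jar through the funnel and shut the lid

## Task

Lift the scoop by its handle and tip all six ceramic grinding cylinders through the funnel into the clear jar below it, spilling none. Stand the empty scoop upright back on its black mat, and swing the funnel's lid fully shut once the jar is loaded, leaving the other things on the table where they are.

Things in the scene. Friction and masses are not known exactly. Their poses are not given: they have to be found in the camera images.
- mat: Black rubber mat fixed on the table to the robot's left, 140 mm (its x) by 200 mm (its y), 5 mm thick; origin at the centre of its underside, z up. The scoop starts on it.
- scoop_grip (a point): Grip point on the loose aluminium scoop: middle of the section of its black overhead bar. Axes: x to the scoop's open mouth, y to its left, z up. The bar runs along x from 77 mm behind this point to 48 mm ahead, 16 mm wide (y), 18 mm high. Pan underside 100 mm below this point; mouth edge 85 mm ahead of it. Loaded scoop 0.4 to 0.6 kg, balanced near this point.
- scoop: The scoop; origin at the centre of the pan's underside, same axes as scoop_grip. Pan 150 mm long, 80 mm wide outside, open at the top and front (+x), flat floor 3 mm thick with no lip, thin side and back walls 45 mm high. A post behind the back wall carries the bar. Loaded pieces slide out once it is pitched mouth-down by about 35 to 50 degrees.
- jar_floor (a point): Centre of the inner floor of the clear jar fixed in the green filling stand, 14 mm above the table. Axes of the stand: x away from the robot, y to the left, z up. Jar 92 mm across outside, 84 mm inside, 80 mm tall. The stand is fixed: base 220 mm (x) by 200 mm (y); a post on each side, 98 mm from the axis along x, up to 135 mm above the table.
- funnel_rim (a point): Centre of the steel funnel's rim, 160 mm above the table, straight above the jar; same axes as jar_floor. The funnel is 156 mm across at the rim (150 inside) and tapers over 70 mm to a spout 71 mm wide inside, which ends just inside the jar's mouth.
- lid_hinge (a point): Middle of the lid's hinge line, which runs along the stand's x; it lies 83 mm to -y of the funnel's axis and 3 mm above the rim. Same axes as jar_floor (it does not turn with the lid).
- lid (a joint): Angle of the flat round steel funnel lid, rad: 0 is shut, flat over the funnel; grows as the lid opens up and over towards the stand's -y (1.57 upright, stop at 2.3). Disc 160 mm across, 5 mm thick, with a tab 36 mm wide ending 185 mm from the hinge line. The hinge is stiff (about 0.3 N m): the lid stays where it is left. It starts open past upright.
- lid_tab (a point): Centre of the lid's tab, 168 mm from the hinge line, mid-thickness. Axes turn with the lid: y from the hinge to the tab, z out of the lid's outer face (the upper face when shut).
- piece0_center (a point): One of six alike loose white ceramic grinding cylinders, 24 mm across and 22 mm long with rounded edges, about 35 g; this point is its centre. All six start standing in the scoop's pan, in its rear two thirds.
- piece1_center (a point): One of six alike loose white ceramic grinding cylinders, 24 mm across and 22 mm long with rounded edges, about 35 g; this point is its centre. All six start standing in the scoop's pan, in its rear two thirds.
- piece2_center (a point): One of six alike loose white ceramic grinding cylinders, 24 mm across and 22 mm long with rounded edges, about 35 g; this point is its centre. All six start standing in the scoop's pan, in its rear two thirds.
- piece3_center (a point): One of six alike loose white ceramic grinding cylinders, 24 mm across and 22 mm long with rounded edges, about 35 g; this point is its centre. All six start standing in the scoop's pan, in its rear two thirds.
- piece4_center (a point): One of six alike loose white ceramic grinding cylinders, 24 mm across and 22 mm long with rounded edges, about 35 g; this point is its centre. All six start standing in the scoop's pan, in its rear two thirds.
- piece5_center (a point): One of six alike loose white ceramic grinding cylinders, 24 mm across and 22 mm long with rounded edges, about 35 g; this point is its centre. All six start standing in the scoop's pan, in its rear two thirds.
- bottle_a: Bystander, to be left alone: an amber bottle, 70 mm across and 160 mm tall, towards the far edge of the table; origin at the centre of its underside.
- bottle_b: Bystander, to be left alone: the other amber bottle, 70 mm across and 160 mm tall; origin at the centre of its underside.
- dish: Bystander, to be left alone: a small white bowl, 80 mm across and 35 mm high, standing just beyond or beside the mat; origin at the centre of its underside.
- tin: Bystander, to be left alone: a small can, 60 mm across and 60 mm high, standing just beyond the stand; origin at the centre of its underside.
- brush: Bystander, to be left alone: a hand brush about 170 mm long lying in the gap between the mat and the stand, on their far side; origin at the centre of its underside.
Not all that is in view belongs to the job. Of the things shaped like the scoop, the aluminium one is meant.

How it is judged:
On the way, in this order (a step that is already met when the one before it is completed fails the run):
1. all six cylinders are in the jar while the lid is open (z of piece0_center in the frame of jar_floor between -0.005 and 0.085 m and horizontal distance between each of piece0_center, piece1_center, piece2_center, piece3_center, piece4_center, piece5_center and jar_floor below 0.043 m and z of piece1_center in the frame of jar_floor between -0.005 and 0.085 m and z of piece2_center in the frame of jar_floor between -0.005 and 0.085 m and z of piece3_center in the frame of jar_floor between -0.005 and 0.085 m and z of piece4_center in the frame of jar_floor between -0.005 and 0.085 m and z of piece5_center in the frame of jar_floor between -0.005 and 0.085 m and value of joint lid above 0.5 rad), for 0.2 s.
2. the lid is shut over the loaded jar (value of joint lid below 0.06 rad and z of piece0_center in the frame of jar_floor between -0.005 and 0.085 m and horizontal distance between each of piece0_center, piece1_center, piece2_center, piece3_center, piece4_center, piece5_center and jar_floor below 0.043 m and z of piece1_center in the frame of jar_floor between -0.005 and 0.085 m and z of piece2_center in the frame of jar_floor between -0.005 and 0.085 m and z of piece3_center in the frame of jar_floor between -0.005 and 0.085 m and z of piece4_center in the frame of jar_floor between -0.005 and 0.085 m and z of piece5_center in the frame of jar_floor between -0.005 and 0.085 m), for 0.2 s.
At the end, for the whole second after the job is handed in: All six cylinders lie at rest in the jar (centres within 43 mm of its axis and less than 85 mm above its floor), the lid is shut to within 0.06 rad, and the scoop stands released, at rest and upright (within 0.12 rad) on the mat, its grip point over the mat to within 10 mm beyond the mat's edges (all of step 2 and linear speed of each of piece0, piece1, piece2, piece3, piece4, piece5 below 0.05 m/s and x of scoop_grip in the frame of mat between -0.08 and 0.08 m and y of scoop_grip in the frame of mat between -0.11 and 0.11 m and height (world z) of scoop_grip between 0.09 and 0.115 m and angle between scoop_grip's own z axis and vertical below 0.12 rad and linear speed of scoop below 0.03 m/s); the robot touches nothing.
It fails at once if the bystander (bottle_a) is shifted by more than 30 mm (distance of bottle_a from where it was at the start of the episode above 0.03 m).
It fails at once if the bystander (bottle_b) is shifted by more than 30 mm (distance of bottle_b from where it was at the start of the episode above 0.03 m).
It fails at once if the bystander (dish) is shifted by more than 30 mm (distance of dish from where it was at the start of the episode above 0.03 m).
It fails at once if the bystander (tin) is shifted by more than 30 mm (distance of tin from where it was at the start of the episode above 0.03 m).
It fails at once if the bystander (brush) is shifted by more than 30 mm (distance of brush from where it was at the start of the episode above 0.03 m).
It also fails if it takes over 72 s, if anything falls off the work surface, if the arm or the gripper's body presses on something with over 40 N, if the wrist force passes 120 N, or if a joint passes its speed limit or range.

## Robot

A 7-joint arm with a two-finger parallel gripper is mounted at the origin on the work surface. World frame = base frame: x ahead of the robot, y to its left, z up, the work surface at z = 0. Lengths are in m, angles in rad, forces in N, time in s.
With the tool pointing down it reaches from about 0.425 to 0.875 m from the base axis. Payload 9.9 kg.
Tool frame: the origin (TCP) lies between the finger pads; the fingertips stand manip.nose_length ahead of it and the grasp point (between the pads) lies 2 mm behind it (manip.nose_length is the distance from the TCP to the fingertips, in m); z points along the fingers, y is the line along which they close (so a half turn about z gives the same grasp; the last joint's range is limited). The gripper opens to 85 mm and grips with 20 to 120 N. Pads are 22 mm wide; open, the fingers measure 114 mm over their backs; the gripper's body (76 mm by 85 mm) begins 54 mm behind the grasp point. The pads swing forward as they close: fully open they stand 13 mm farther back than shut.
Start: joints at [1.095, 0.576, 0.025, 1.437, -0.015, 1.129, -0.057], TCP at [0.258, -0.624, 0.248] pointing down, gripper open.
Joint ranges: [-2.76, 2.76], [-0.34, 2.15], [-1.52, 1.57], [0.19, 2.46], [-1.09, 4.23], [0.17, 1.99], [-2.82, 2.82]. Speed limits (rad/s): [2.22, 2.22, 3.01, 3.01, 3.14, 3.14, 3.14].

## Interface

Orientations are given as a rotation vector (axis times angle).
In Python, from cell import manip gives the robot as it stands.
- The arm moves only by the shell command python3 -m jog 'ROWS'. ROWS is a JSON object of lists of equal length, an entry for each row: "hand": the opening in per cent of the stroke, from 0 (shut) to 100 (fully open); "travel": the shift along the tool's x, y, z in cm, a list of three; "twist": the turn, a rotation vector about the tool's x, y, z in degrees, a list of three. A call has 1 to 5 rows; each row is the pose to reach, as a shift and turn from the pose commanded when the call began, along the tool's axes at that moment; what a row does not reach only later rows make up. A row lasts 1/12 s, in which the tool goes at most 41.7 mm and 7.16 degrees, less where a joint would pass 70% of its speed; a pose out of reach is approached as far as the arm can. A call with a gripper value outside its range is refused whole. The fingers move at their own pace and stop on an object; the grip force is fixed at half the most. Time passes only in rows, so rows that repeat a pose let the fingers close. It gives the time, the measured TCP pose, the force, the opening and the grip force at its end, in the units of the state.
- manip.observe(): the state, without advancing time (a new reading comes with each control period).
- manip.camera(name): name is "side" or "top"; returns a dict with "image" (420x560x3 uint8, red, green, blue), "z_map" (420x560 float32, m along the optical axis (not along the pixel's ray), 0 where there is no reading), "vfov" (degrees; the focal length in pixels is half the picture's height over the tangent of half this angle, whatever the lens; pixels are square), "cx", "cy" (the principal point, pixels), "world_to_cam" (4x4, takes a point from world to camera coordinates). Camera axes: x right, y down, z forward; pixel columns grow to the right and rows downward; lengths in m; the calibration is good to about 2 mm. A picture is of the moment at which its call begins.
- manip.finish_job(): hands the job in; it is judged then, once.
The state is a dict: "t": time; "joint_pos": joint angles; "qvel": joint speeds; "joint_efforts": joint torques, N m; "position": TCP position; "eef_rot": TCP orientation; "ft_force": force on the tool from outside, world axes, zero at the start; "moment": the same for the moment, N m; "finger_gap": opening from 0.0 (shut) to 1.0 (fully open); "gripper_force": force on a finger pad.
Only numpy, scipy, OpenCV 4.12 (cv2) and the standard library are available. Lean on these libraries where they do the work, as an engineer would, in place of code of your own. Each camera call takes 0.05 s, during which the arm holds its last target. There are 200 camera calls.

## Working session

There is one attempt and no reset: what is moved stays moved. The work goes in short steps, Python scripts to look and compute and a shell command to move; the robot and the scene stay as the last step left them, time stands still between calls to the robot, and variables do not carry over. Pictures are saved under pics/ and viewed, at most 12 in all, crops included, and the job is handed in when it is done.

```bash
ls; mkdir -p pics
cat > h.py <<'E'
import numpy as np, cv2
from cell import manip
from scipy.spatial.transform import Rotation as R
def cam(n):
    c=manip.camera(n); c['f']=c['image'].shape[0]/2/np.tan(np.radians(c['vfov'])/2); return c
def world(c,u,v,z=None):
    z=c['z_map'][int(v),int(u)] if z is None else z
    p=np.array([(u-c['cx'])/c['f']*z,(v-c['cy'])/c['f']*z,z,1])
    return (np.linalg.inv(c['world_to_cam'])@p)[:3]
def cloud(c):
    v,u=np.mgrid[:420,:560]; z=c['z_map']
    p=np.stack([(u-c['cx'])/c['f']*z,(v-c['cy'])/c['f']*z,z,np.ones_like(z)],-1)
    return (p@np.linalg.inv(c['world_to_cam']).T)[...,:3]
def save(c,n,box=None,s=1):
    im=c['image'][...,::-1]
    if box: im=im[box[1]:box[3],box[0]:box[2]]
    cv2.imwrite('pics/'+n,cv2.resize(im,None,fx=s,fy=s,interpolation=cv2.INTER_CUBIC))
def st():
    s=manip.observe(); print(s['t'],np.round(s['position'],4),np.round(s['eef_rot'],3),np.round(s['ft_force'],1),s['finger_gap'],s['gripper_force']); return s
E
python3 - <<'E'
from h import *
import pickle
s=st(); print(manip.nose_length)
for n in('top','side'):
    c=cam(n); save(c,n+'0.png',s=1.4); pickle.dump(c,open(n+'0.pkl','wb')); print(np.round(np.linalg.inv(c['world_to_cam']),2).tolist(),c['f'])
E
```

```text
pics
0.0 [ 0.2576 -0.6235  0.2475] [-3.08e+00 -6.11e-01  1.00e-03] [-0.1 -0.8 -0.7] 1.0007986632933623 0.0
0.017
[[0.02, -1.0, 0.08, 0.46], [-1.0, -0.02, 0.0, 0.02], [-0.0, -0.08, -1.0, 1.25], [0.0, 0.0, 0.0, 1.0]] 506.5644810588028
[[0.97, -0.16, 0.15, 0.38], [-0.22, -0.67, 0.71, -0.75], [-0.01, -0.73, -0.69, 0.86], [0.0, 0.0, 0.0, 1.0]] 528.686237955024
```

View pics/top0.png

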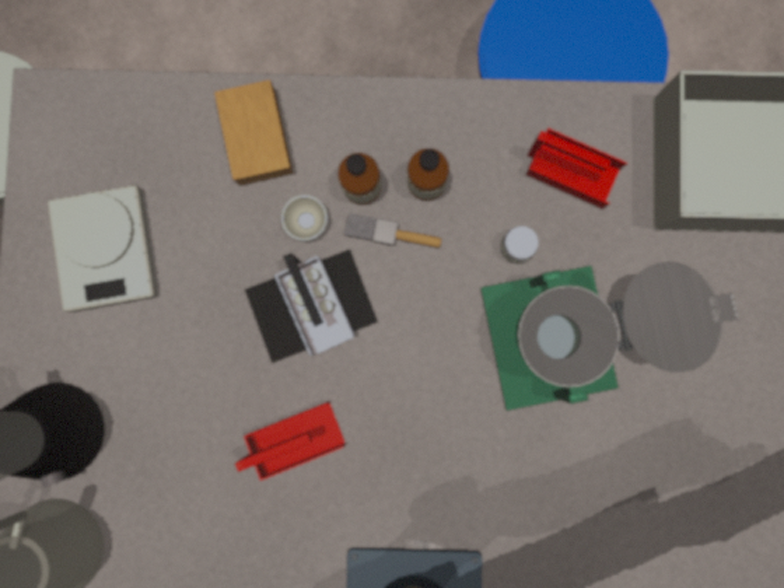

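View pics/side0.png

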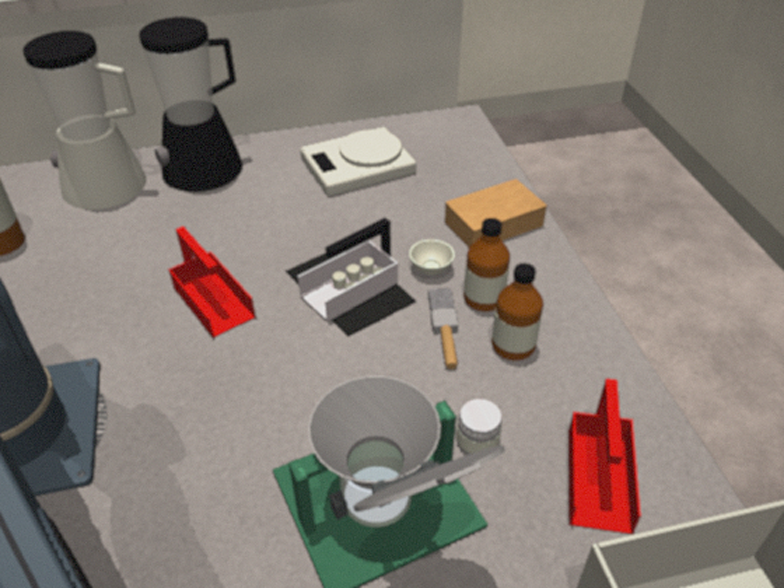

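The top view shows the aluminium scoop's bar from about (290,258) to (318,322) with its mouth at lower right. It also shows the funnel rim centred near (569,336), the open lid at (672,316) with its tab at (727,307), and the mat centred near (311,306). I'll measure these with depth.

```bash
cat > m.py <<'E'
from h import *
import pickle
c=pickle.load(open('top0.pkl','rb')); P=cloud(c); 
def reg(x0,y0,x1,y1): return P[int(y0/1.4):int(y1/1.4),int(x0/1.4):int(x1/1.4)].reshape(-1,3), c['image'][int(y0/1.4):int(y1/1.4),int(x0/1.4):int(x1/1.4)].reshape(-1,3)
p,im=reg(270,240,350,360); b=p[(p[:,2]>.095)&(p[:,2]<.13)]
(cx,cy),wh,a=cv2.minAreaRect(b[:,:2].astype(np.float32)); print('bar',cx,cy,wh,a,np.median(b[:,2]),len(b))
m=b[:,:2].mean(0); d=np.linalg.svd(b[:,:2]-m)[2][0]; d*=-np.sign(d[0]); t=(b[:,:2]-m)@d; print('bar mean',m,'dir',d,t.min(),t.max(),'yaw',np.degrees(np.arctan2(d[1],d[0])))
w=p[(p[:,2]>.04)&(p[:,2]<.056)]; print('walls',cv2.minAreaRect(w[:,:2].astype(np.float32)))
p,im=reg(235,240,385,370); k=(im.max(1)<60)&(p[:,2]<.02); print('mat',cv2.minAreaRect(p[k,:2].astype(np.float32)),np.median(p[k,2]))
p,im=reg(505,275,625,400); k=(p[:,2]>.152)&(p[:,2]<.17); q=p[k]; 
A=np.c_[2*q[:,:2],np.ones(len(q))]; s=np.linalg.lstsq(A,(q[:,:2]**2).sum(1),rcond=None)[0]; print('rim',s[:2],np.sqrt(s[2]+s[:2]@s[:2]),np.median(q[:,2]),len(q))
p,im=reg(480,260,625,410); k=(im[:,1]>im[:,0]*1.5)&(p[:,2]<.05); print('base',cv2.minAreaRect(p[k,:2].astype(np.float32)))
k=(im[:,1]>im[:,0]*1.5)&(p[:,2]>.1); print('posts',np.round(p[k][::12],3).tolist())
for uv in [(640,310),(672,316),(705,310),(727,307)]: print('lid',world(c,uv[0]/1.4,uv[1]/1.4))
for n,uv in dict(botA=(359,160),botB=(429,155),tin=(520,240),dish=(304,218),brush=(390,232)).items(): print(n,world(c,uv[0]/1.4,uv[1]/1.4))
E
python3 m.py
```

```text
bar 0.5503904223442078 0.19170762598514557 (0.12504355609416962, 0.016660310328006744) 26.086828231811523 0.11327967480057954 427
bar mean [0.55019349 0.19100794] dir [-0.89985426 -0.43619067] -0.06299102285233087 0.06202678522527881 yaw -154.13891750281834
walls ((0.5312814116477966, 0.1827562153339386), (0.15497487783432007, 0.08064740896224976), 25.858896255493164)
mat ((0.5302081108093262, 0.19173166155815125), (0.13338856399059296, 0.19425034523010254), 22.5384578704834) 0.004586567270589814
rim [ 0.48626434 -0.2293462 ] 0.0751407115531806 0.15836621495408298 881
base ((0.48495709896087646, -0.22662383317947388), (0.21421018242835999, 0.1942245066165924), 12.552793502807617)
posts [[0.585, -0.209, 0.138], [0.584, -0.215, 0.134], [0.582, -0.215, 0.132], [0.579, -0.21, 0.136], [0.577, -0.206, 0.133], [0.575, -0.202, 0.133], [0.572, -0.201, 0.134], [0.571, -0.204, 0.131], [0.568, -0.209, 0.132], [0.566, -0.209, 0.131], [0.46, 0.021, 1.25], [0.402, -0.237, 0.138], [0.4, -0.242, 0.134], [0.398, -0.245, 0.133], [0.396, -0.242, 0.134], [0.393, -0.24, 0.133], [0.391, -0.235, 0.137], [0.389, -0.233, 0.138], [0.39, -0.26, 0.133], [0.46, 0.021, 1.25]]
lid [ 0.52483052 -0.32552053  0.19419883]
lid [ 0.51484168 -0.35773187  0.23527074]
lid [ 0.52153197 -0.38470777  0.28336884]
lid [ 0.52467052 -0.40354773  0.30805793]
botA [0.75130232 0.10220002 0.15853819]
botB [ 0.76108853 -0.00708716  0.16158373]
tin [ 0.64738762 -0.16761746  0.05527135]
dish [0.68514646 0.20798703 0.00557824]
brush [0.66109565 0.05433585 0.02222883]
```

```bash
python3 -m jog '{"hand":[100,100,100,100,100],"travel":[[0,0,-17],[0,0,-17],[0,0,-17],[0,0,-17],[0,0,-17]],"twist":[[0,0,0],[0,0,0],[0,0,0],[0,0,0],[0,0,0]]}'
python3 -c "from h import *;print(np.round(manip.observe()['joint_pos'],3))"
for i in 1 2 3 4; do python3 -m jog '{"hand":[100,100,100,100,100],"travel":[[13.2,-15,0],[13.2,-15,0],[13.2,-15,0],[13.2,-15,0],[13.2,-15,0]],"twist":[[0,0,0],[0,0,0],[0,0,0],[0,0,0],[0,0,0]]}' | tail -c 400; python3 -c "from h import *;print(np.round(manip.observe()['joint_pos'],3))"; done
python3 - <<'E'
from h import *
s=st(); M=R.from_rotvec(s['eef_rot']).as_matrix(); print(M)
print('delta tool cm',100*M.T@(np.array([.537,.185,.22])-s['position']), 'xyaw',np.degrees(np.arctan2(M[1,0],M[0,0])))
E
```

```text
t: 0.52
position: [0.2582, -0.6252, 0.4267]
eef_rot: [3.071, 0.609, 0.004]
ft_force: [-0.1, -0.6, 0.7]
finger_gap: 1.001
gripper_force: 0.0
[ 1.089  0.497  0.04   1.106 -0.019  1.527 -0.055]
t: 0.93
position: [0.3233, -0.4316, 0.4181]
eef_rot: [-3.08, -0.614, -0.001]
ft_force: [1.0, -0.2, 1.2]
finger_gap: 0.998
gripper_force: 0.0
[ 0.85   0.263 -0.011  1.491  0.002  1.388 -0.339]
t: 1.35
position: [0.3877, -0.2425, 0.4183]
eef_rot: [-3.08, -0.614, -0.0]
ft_force: [1.0, -0.7, -0.1]
finger_gap: 1.002
gripper_force: 0.0
[ 0.574  0.128 -0.137  1.666  0.017  1.349 -0.743]
t: 1.77
position: [0.4521, -0.0534, 0.4183]
eef_rot: [-3.08, -0.614, -0.001]
ft_force: [-0.1, 0.2, 0.4]
finger_gap: 1.002
gripper_force: 0.0
[ 0.282  0.131 -0.312  1.666  0.041  1.351 -1.213]
t: 2.18
position: [0.5167, 0.1356, 0.418]
eef_rot: [-3.08, -0.614, 0.0]
ft_force: [0.5, -0.6, 0.4]
finger_gap: 1.003
gripper_force: 0.0
[-0.029  0.274 -0.435  1.493  0.115  1.4   -1.646]
2.1833 [0.5167 0.1356 0.418 ] [-3.08  -0.614  0.   ] [ 0.5 -0.6  0.4] 1.0029118662991476 0.0
[[ 9.23585179e-01  3.83393083e-01 -4.01603587e-04]
 [ 3.83393290e-01 -9.23584796e-01  8.42895058e-04]
 [-4.77548318e-05 -9.32457504e-04 -9.99999564e-01]]
delta tool cm [ 3.76722378 -3.7714464  19.80337263] xyaw 22.544029944448177
```

```bash
cat > kin.py <<'E'
import numpy as np, itertools
from scipy.optimize import least_squares
from scipy.spatial.transform import Rotation as R
D=[([1.095,.576,.025,1.437,-.015,1.129,-.057],[.2576,-.6235,.2475],[-3.08,-.611,.001]),
([1.089,.497,.04,1.106,-.019,1.527,-.055],[.2582,-.6252,.4267],[3.071,.609,.004]),
([.85,.263,-.011,1.491,.002,1.388,-.339],[.3233,-.4316,.4181],[-3.08,-.614,-.001]),
([.574,.128,-.137,1.666,.017,1.349,-.743],[.3877,-.2425,.4183],[-3.08,-.614,0]),
([.282,.131,-.312,1.666,.041,1.351,-1.213],[.4521,-.0534,.4183],[-3.08,-.614,-.001]),
([-.029,.274,-.435,1.493,.115,1.4,-1.646],[.5167,.1356,.418],[-3.08,-.614,0])]
LO=np.array([-2.76,-.34,-1.52,.19,-1.09,.17,-2.82]);HI=np.array([2.76,2.15,1.57,2.46,4.23,1.99,2.82])
def rz(a):c,s=np.cos(a),np.sin(a);return np.array([[c,-s,0],[s,c,0],[0,0,1]])
def ry(a):c,s=np.cos(a),np.sin(a);return np.array([[c,0,s],[0,1,0],[-s,0,c]])
def fk(p,s,q):
    # p: h,L1,L2,L3, lateral offsets, yaw0, tool yaw, elbow x
    A=rz(s[0]*q[0]+p[4]); x=np.array([0,0,p[0]])
    A=A@ry(q[1]); A=A@rz(s[1]*q[2]); x=x+A@[p[6],p[7],p[1]]
    A=A@ry(q[3]); A=A@rz(s[2]*q[4]); x=x+A@[p[8],p[9],p[2]]
    A=A@ry(q[5]); x=x+A@[p[10],0,0]; A=A@rz(s[3]*q[6]+p[5]); return x+A@[0,0,p[3]],A
def fit(s,y,ty):
    def f(p):
        e=[]
        for q,x,r in D:
            X,A=fk(p,s,q); e+=list((X-x)*10)+list((R.from_rotvec(r).inv()*R.from_matrix(A)).as_rotvec())
        return np.array(e+list(.02*p[6:])+[.01*(p[0]-.3)])
    return least_squares(f,[.3,.55,.41,.35,y,ty,0,0,0,0,0])
def best():
    return min(((lambda o:(o.cost,s,o.x))(fit(s,0,ty)) for s in itertools.product([-1],[1,-1],[1,-1],[1,-1]) for ty in(1.57,-1.57)),key=lambda t:t[0])
if __name__=='__main__':
    c,s,p=best(); print(c,s,np.round(p,3))
    for q,x,r in D: X,A=fk(p,s,q); print(np.round(X-x,4),np.round((R.from_rotvec(r).inv()*R.from_matrix(A)).as_rotvec(),3))
E
python3 kin.py
```

```text
0.0011985546615605723 (-1, -1, -1, -1) [ 0.484  0.592  0.391  0.572 -0.008  1.563 -0.    -0.037 -0.006 -0.005
  0.004]
[-0.0003 -0.0002  0.    ] [-0.001  0.     0.   ]
[-0.0006 -0.      0.0001] [-0.001  0.     0.   ]
[-0.0015  0.0024  0.0003] [-0.    -0.     0.001]
[-0.0007  0.0017  0.0002] [-0.  0.  0.]
[ 0.0012  0.0001 -0.    ] [-0.001 -0.001 -0.001]
[ 0.0032  0.0006 -0.0006] [-0.    -0.    -0.001]
```

```bash
python3 -m jog '{"hand":[100,100,100,100,100],"travel":[[3.8,-3.8,10],[3.8,-3.8,10],[3.8,-3.8,10],[3.8,-3.8,10],[3.8,-3.8,10]],"twist":[[0,-30,-3.4],[0,-30,-3.4],[0,-30,-3.4],[0,-30,-3.4],[0,-30,-3.4]]}'
python3 - <<'E'
from kin import *
import kin
from h import manip
s=manip.observe(); kin.D.append((list(s['joint_pos']),list(s['position']),list(s['eef_rot'])))
print(np.round(s['joint_pos'],3))
c,sg,p=best(); print(c,sg,np.round(p,3))
for q,x,r in D: X,A=fk(p,sg,q); print(np.round(X-x,4),np.round((R.from_rotvec(r).inv()*R.from_matrix(A)).as_rotvec(),3))
np.save('p.npy',np.r_[p,sg])
E
```

```text
t: 2.6
position: [0.537, 0.183, 0.3123]
eef_rot: [2.856, 0.663, -0.798]
ft_force: [0.2, -0.8, -0.0]
finger_gap: 1.002
gripper_force: 0.0
[-0.215  0.7   -0.412  1.183  0.171  1.843 -1.724]
0.0013143897838376287 (-1, -1, -1, -1) [ 2.710e-01  5.950e-01  3.920e-01  3.540e-01 -9.000e-03  1.562e+00
 -0.000e+00 -4.000e-02  1.000e-03 -1.000e-03  4.000e-03]
[-0.0003  0.0002  0.0001] [-0.001  0.     0.   ]
[-0.0005  0.0004  0.0001] [-0.001  0.     0.001]
[-0.001   0.002   0.0004] [-0.    -0.     0.001]
[-0.0007  0.0019  0.0003] [-0.  0.  0.]
[ 0.001   0.0004 -0.    ] [-0.001 -0.001 -0.001]
[ 0.0036  0.0007 -0.0009] [-0. -0. -0.]
[ 0.0003 -0.0008 -0.    ] [ 0.005  0.    -0.001]
```

```bash
cat > ik.py <<'E'
from kin import *
P=np.load('p.npy'); p,sg=P[:11],P[11:]
def ik(q0,x,A,w=.02):
    def f(q):
        X,B=fk(p,sg,q); return np.r_[(X-x)*10,R.from_matrix(A.T@B).as_rotvec()*3,w*(q-q0)]
    o=least_squares(f,np.clip(q0,LO+.001,HI-.001),bounds=(LO,HI)); X,B=fk(p,sg,o.x)
    return o.x,np.linalg.norm(X-x),np.linalg.norm(R.from_matrix(A.T@B).as_rotvec())
def pose(yaw,pitch,g,mouth=None,grip=None):
    S=rz(np.radians(yaw))@ry(np.radians(pitch))
    if grip is None: grip=mouth+S@[-.085,0,.1]
    T=S@np.diag([-1,1,-1])@ry(np.radians(g)) # tool, twist about its y
    return grip+T[:,2]*.002,T,grip
E
python3 - <<'E'
from ik import *
C=np.array([.486,-.229,0])
q0=np.array([-0.215,0.7,-0.412,1.183,0.171,1.843,-1.724])
for g in(-30,):
  for yaw in (-154,-170,-185,-198,-210,-225,-240):
    d=np.array([np.cos(np.radians(yaw)),np.sin(np.radians(yaw)),0])
    q=q0; out=[]
    for a in np.linspace(0,1,12):   # carry
        y=-154+(yaw+154)*a; gp=np.array([.537,.185,.32])*(1-a)+a*(C-.12*d+[0,0,.32])
        x,T,_=pose(y,0,g,grip=gp); q,e,er=ik(q,x,T); out.append(max(e*10,er))
    for pt in range(0,66,5):
        m=C-.035*d+[0,0,.20 if pt<20 else .175]; x,T,gp=pose(yaw,pt,g,mouth=m); q,e,er=ik(q,x,T)
        if pt%20==0 or pt==65: print(yaw,g,pt,np.round(gp,3),'err',round(e,3),round(er,3),np.round(q,2),'marg',np.round(np.minimum(q-LO,HI-q).min(),2))
    print('carry max',max(out))
E
```

```text
-154 -30 0 [ 0.594 -0.176  0.3  ] err 0.0 0.0 [ 0.23  0.72 -0.34  1.17  0.41  1.79 -1.22] marg 0.2
-154 -30 20 [ 0.559 -0.194  0.298] err 0.0 0.0 [ 0.44  0.5  -0.41  1.48  0.28  1.36 -1.14] marg 0.63
-154 -30 40 [ 0.518 -0.213  0.306] err 0.0 0.0 [ 0.74  0.32 -0.48  1.75  0.03  0.97 -0.84] marg 0.66
-154 -30 60 [ 0.478 -0.233  0.299] err 0.0 0.0 [ 1.19  0.27 -0.66  2.   -0.45  0.7  -0.23] marg 0.46
-154 -30 65 [ 0.468 -0.238  0.294] err 0.0 0.0 [ 1.32  0.29 -0.73  2.06 -0.59  0.66 -0.05] marg 0.4
carry max 9.520727412940433e-06
-170 -30 0 [ 0.604 -0.208  0.3  ] err 0.0 0.0 [ 0.28  0.78 -0.28  1.02  0.32  1.87 -1.35] marg 0.12
-170 -30 20 [ 0.565 -0.215  0.298] err 0.0 0.0 [ 0.44  0.53 -0.34  1.42  0.22  1.39 -1.32] marg 0.6
-170 -30 40 [ 0.521 -0.223  0.306] err 0.0 0.0 [ 0.67  0.31 -0.4   1.76  0.04  0.94 -1.12] marg 0.65
-170 -30 60 [ 0.477 -0.231  0.299] err 0.0 0.0 [ 1.08  0.19 -0.57  2.09 -0.48  0.54 -0.49] marg 0.37
-170 -30 65 [ 0.467 -0.232  0.294] err 0.0 0.0 [ 1.24  0.19 -0.68  2.17 -0.71  0.47 -0.21] marg 0.29
carry max 1.6700525252502147e-05
-185 -30 0 [ 0.606 -0.239  0.3
[... 1947 characters left out ...]
2.16  0.64  0.51 -2.72] marg 0.1
-225 -30 65 [ 0.472 -0.215  0.294] err 0.0 0.0 [-0.63  0.17  0.83  2.26  0.71  0.34 -2.82] marg 0.0
carry max 2.7647299632862807e-05
-240 -30 0 [ 0.546 -0.333  0.3  ] err 0.0 0.0 [ 0.61  0.78 -0.03  1.01 -0.21  1.82 -2.04] marg 0.17
-240 -30 20 [ 0.526 -0.299  0.298] err 0.0 0.0 [ 0.49  0.52  0.01  1.42 -0.1   1.35 -2.1 ] marg 0.64
-240 -30 40 [ 0.504 -0.26   0.306] err 0.0 0.0 [ 0.28  0.3   0.06  1.77  0.12  0.95 -2.35] marg 0.47
-240 -30 60 [ 0.481 -0.221  0.299] err 0.0 0.0 [-0.52  0.23  0.71  2.1   0.47  0.57 -2.82] marg 0.0
-240 -30 65 [ 0.476 -0.212  0.294] err 0.0 0.0 [-0.83  0.33  1.07  2.18  0.43  0.43 -2.82] marg 0.0
carry max 2.1049880859557053e-05
```

```bash
cat > go.py <<'E'
# usage: go(yaw,pitch,g,grip) -> tool-frame delta cm & deg from current measured pose
from ik import *
from h import manip
def go(yaw,pitch,g,mouth=None,grip=None):
    s=manip.observe(); A=R.from_rotvec(s['eef_rot']).as_matrix()
    x,T,gp=pose(yaw,pitch,g,mouth=mouth,grip=None if grip is None else np.array(grip))
    q,e,er=ik(np.array(s['joint_pos']),x,T)
    print('grip',np.round(gp,3),'travel',np.round(100*A.T@(x-s['position']),2),'twist',np.round(np.degrees(R.from_matrix(A.T@T).as_rotvec()),1),'ik',round(e,4),round(er,4),np.round(np.minimum(q-LO,HI-q).min(),2))
E
python3 -c "
from go import *
go(-154,0,-30,grip=[.5372,.1851,.16]); go(-154,0,-30,grip=[.5372,.1851,.1045])"
```

```text
grip [0.537 0.185 0.16 ] travel [ 7.94  0.09 13.2 ] twist [-0.9  1.   0.4] ik 0.0 0.0 0.46
grip [0.537 0.185 0.104] travel [10.79  0.19 17.96] twist [-0.9  1.   0.4] ik 0.0 0.0 0.55
```

```bash
python3 -m jog '{"hand":[100,100,100,100,100],"travel":[[7.9,0.1,13.2],[7.9,0.1,13.2],[7.9,0.1,13.2],[7.9,0.1,13.2],[7.9,0.1,13.2]],"twist":[[-0.9,1,0.4],[-0.9,1,0.4],[-0.9,1,0.4],[-0.9,1,0.4],[-0.9,1,0.4]]}' 
python3 -c "
from go import *
from h import *
go(-154,0,-30,grip=[.5372,.1851,.1045]); c=cam('side'); save(c,'side1.png',(170,100,370,300),3)"
```

```text
t: 3.02
position: [0.5364, 0.1827, 0.1586]
eef_rot: [2.857, 0.654, -0.753]
ft_force: [-1.3, -0.2, -0.4]
finger_gap: 0.998
gripper_force: 0.0
grip [0.537 0.185 0.104] travel [ 2.82 -0.19  4.82] twist [-0.  -0.5 -0.2] ik 0.0 0.0 0.55
```

View pics/side1.png

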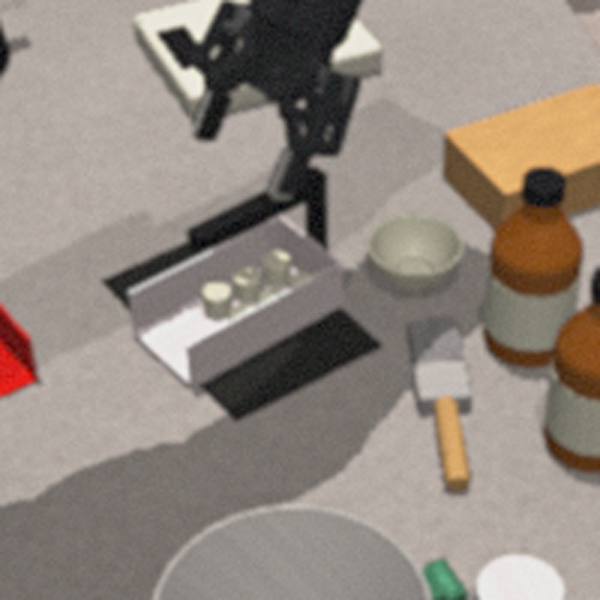

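The two open fingers, at (210,120) and (285,180), straddle the bar's line. The cylinders stand in the rear of the pan, so I'll lower and close.

```bash
python3 -m jog '{"hand":[100,100,100,100,100],"travel":[[1,-0.1,1.6],[1.9,-0.2,3.2],[2.8,-0.2,4.8],[2.8,-0.2,4.8],[2.8,-0.2,4.8]],"twist":[[0,-0.5,-0.2],[0,-0.5,-0.2],[0,-0.5,-0.2],[0,-0.5,-0.2],[0,-0.5,-0.2]]}' 
for i in 1 2 3; do python3 -m jog '{"hand":[0,0,0,0,0],"travel":[[0,0,0],[0,0,0],[0,0,0],[0,0,0],[0,0,0]],"twist":[[0,0,0],[0,0,0],[0,0,0],[0,0,0],[0,0,0]]}' ;done
python3 -c "
from go import *
go(-154,0,-30,grip=[.5372,.1851,.1045]);go(-154,-8,-30,grip=[.5372,.1851,.22])"
```

```text
t: 3.48
position: [0.5397, 0.1867, 0.1106]
eef_rot: [2.858, 0.658, -0.751]
ft_force: [0.2, 0.0, 1.1]
finger_gap: 0.998
gripper_force: 0.0
t: 3.9
position: [0.5394, 0.1865, 0.1095]
eef_rot: [2.858, 0.659, -0.751]
ft_force: [-0.4, -0.3, -0.3]
finger_gap: 0.299
gripper_force: 0.0
t: 4.32
position: [0.5392, 0.1869, 0.1093]
eef_rot: [2.858, 0.659, -0.751]
ft_force: [-0.6, 2.2, 4.7]
finger_gap: 0.169
gripper_force: 59.7
t: 4.73
position: [0.5392, 0.1869, 0.1093]
eef_rot: [2.858, 0.659, -0.751]
ft_force: [0.3, 2.2, 4.5]
finger_gap: 0.174
gripper_force: 59.7
grip [0.537 0.185 0.104] travel [0.01 0.07 0.74] twist [-0.  -0.5 -0. ] ik 0.0 0.0 0.55
grip [0.537 0.185 0.22 ] travel [-5.7   0.07 -9.32] twist [-0.  -8.5 -0. ] ik 0.0 0.0 0.19
```

```bash
sed -i 's/T\[:,2\]\*.002/T[:,2]*OFF/; s/^def pose/OFF=-.0054\ndef pose/' ik.py
python3 -m jog '{"hand":[0,0,0,0,0],"travel":[[-0.5,0,-0.87],[-1.5,0,-2.6],[-2.75,0,-4.76],[-4.25,0,-7.36],[-5.75,0,-9.96]],"twist":[[0,0,0],[0,0,0],[0,0,0],[0,0,0],[0,0,0]]}' 
python3 -m jog '{"hand":[0,0,0,0,0],"travel":[[-1.5,0,-2.6],[-3,0,-5.2],[-4.25,0,-7.36],[-5,0,-8.66],[-5,0,-8.66]],"twist":[[0,0,0],[0,0,0],[0,0,0],[0,0,0],[0,0,0]]}' 
python3 -c "
from go import *
from h import *
C=np.array([.486,-.229,0]);d=np.array([np.cos(np.radians(-154)),np.sin(np.radians(-154)),0])
go(-154,0,-30,mouth=C-.05*d+[0,0,.22])
c=cam('side'); save(c,'side2.png',(170,30,370,230),3)"
```

```text
t: 5.15
position: [0.5379, 0.1853, 0.2247]
eef_rot: [2.856, 0.658, -0.754]
ft_force: [1.0, 0.3, -3.4]
finger_gap: 0.171
gripper_force: 58.7
t: 5.57
position: [0.538, 0.1858, 0.3271]
eef_rot: [2.86, 0.658, -0.745]
ft_force: [0.4, 1.5, -3.4]
finger_gap: 0.172
gripper_force: 58.9
grip [ 0.607 -0.17   0.32 ] travel [-7.77 35.01  4.65] twist [ 0.  -0.8 -0.1] ik 0.0 0.0 0.12
```

View pics/side2.png

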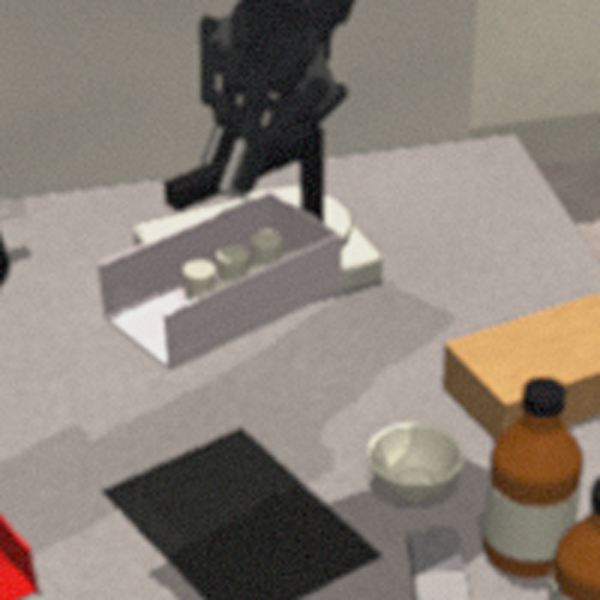

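The scoop is held level with the cylinders inside it, and the mat is bare. Next I carry it over to the funnel.

```bash
python3 -m jog '{"hand":[0,0,0,0,0],"travel":[[-0.15,0.7,0.1],[-0.5,2.1,0.3],[-1,4.4,0.6],[-1.6,7,0.9],[-2.2,10,1.3]],"twist":[[0,0,0],[0,0,0],[0,0,0],[0,0,0],[0,0,0]]}' 
python3 -m jog '{"hand":[0,0,0,0,0],"travel":[[-0.7,3,0.4],[-1.3,6,0.8],[-2,9,1.2],[-2.7,12,1.6],[-3.3,15,2]],"twist":[[0,0,0],[0,0,0],[0,0,0],[0,0,0],[0,0,0]]}' 
python3 -m jog '{"hand":[0,0,0,0,0],"travel":[[-0.7,3,0.4],[-1.3,5.6,0.8],[-1.8,7.8,1.1],[-2.1,9.2,1.3],[-2.3,10,1.4]],"twist":[[0,0,0],[0,0,0],[0,0,0],[0,0,0],[0,0,0]]}'
python3 - <<'E'
from go import *
from h import *
c=cam('top'); Pc=cloud(c); C=np.array([.486,-.229,0]);d=np.array([np.cos(np.radians(-154)),np.sin(np.radians(-154)),0])
s=st(); A=R.from_rotvec(s['eef_rot']).as_matrix(); grip=s['position']-OFF*A[:,2]; print('grip',grip)
l=(Pc.reshape(-1,3)-grip)@np.c_[d,[-d[1],d[0],0],[0,0,1]]
w=l[(l[:,0]>-.1)&(l[:,0]<.13)&(abs(l[:,1])<.06)&(l[:,2]<-.02)&(l[:,2]>-.11)]
print('scoop local x',np.percentile(w[:,0],[1,99]),'y',np.percentile(w[:,1],[1,99]),'z',np.percentile(w[:,2],[2,10,50,90]))
f=l[(l[:,0]>.02)&(l[:,0]<.08)&(abs(l[:,1])<.03)&(l[:,2]<-.09)&(l[:,2]>-.13)]; print('floor z fit',np.linalg.lstsq(np.c_[f[:,0],np.ones(len(f))],f[:,2],rcond=None)[0],len(f))
q=Pc.reshape(-1,3); im=c['image'].reshape(-1,3); k=(im.max(1)<60)&(q[:,2]<.02)&(q[:,2]>0)&(abs(q[:,0]-.53)<.15)&(abs(q[:,1]-.19)<.15); print('mat',cv2.minAreaRect(q[k,:2].astype(np.float32)))
save(c,'top3.png',(280,120,560,330),2.8)
for pt in(20,35,50,62): go(-154,pt,-30,mouth=C-.035*d+[0,0,.18])
E
```

```text
t: 6.03
position: [0.558, 0.0826, 0.3221]
eef_rot: [2.856, 0.66, -0.755]
ft_force: [0.9, 1.0, -4.4]
finger_gap: 0.177
gripper_force: 58.8
t: 6.45
position: [0.5886, -0.0708, 0.321]
eef_rot: [2.856, 0.657, -0.756]
ft_force: [0.7, 0.6, -3.6]
finger_gap: 0.178
gripper_force: 58.7
t: 6.87
position: [0.6081, -0.1724, 0.3201]
eef_rot: [2.858, 0.654, -0.756]
ft_force: [0.2, 0.2, -5.6]
finger_gap: 0.173
gripper_force: 58.8
6.9167 [ 0.6082 -0.1727  0.3203] [ 2.857  0.653 -0.756] [-1.5 -2.3 -4.1] 0.17485040217601888 58.733646869659424
grip [ 0.6058279  -0.17390293  0.31565612]
scoop local x [-0.06499467 -0.00796321] y [-0.04067095 -0.02720318] z [-0.09956325 -0.09621785 -0.07540035 -0.05556159]
floor z fit [0. 0.] 0
mat ((0.5307440161705017, 0.19082111120224), (0.13155624270439148, 0.19167929887771606), 22.62942123413086)
grip [ 0.559 -0.194  0.303] travel [-4.01 -0.28  3.66] twist [-0.  19.6 -0.2] ik 0.0 0.0001 0.61
grip [ 0.528 -0.208  0.311] travel [-7.41 -0.26  4.71] twist [-0.  34.6 -0.3] ik 0.0 0.0001 0.68
grip [ 0.498 -0.223  0.309] travel [-10.43  -0.25   6.61] twist [ 0.  49.6 -0.3] ik 0.0 0.0002 0.59
grip [ 0.474 -0.235  0.302] travel [-12.43  -0.24   8.65] twist [ 0.1 61.6 -0.3] ik 0.0 0.0003 0.45
```

View pics/top3.png

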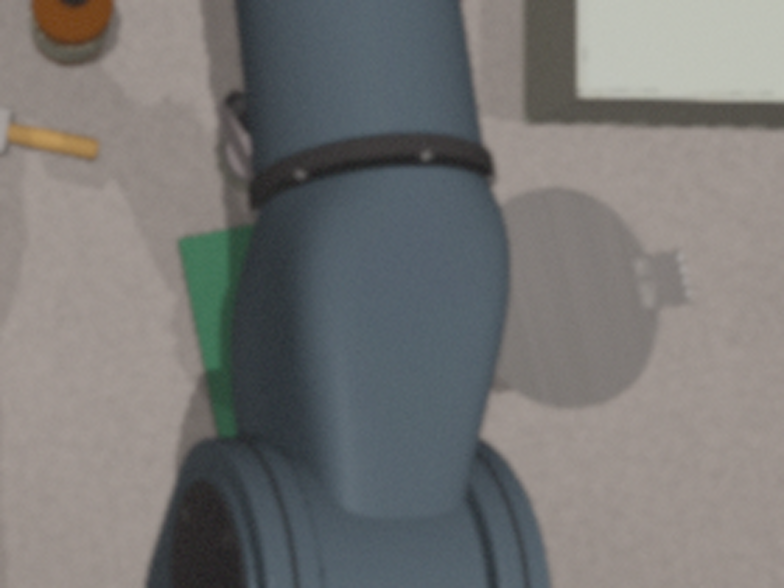

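The arm hides the scoop from above. I'll pitch to 20° and check the mouth in the side view.

```bash
python3 -m jog '{"hand":[0,0,0,0,0],"travel":[[-0.6,0,0.5],[-1.5,-0.1,1.3],[-2.4,-0.2,2.2],[-3.3,-0.3,3],[-4,-0.3,3.7]],"twist":[[0,3,0],[0,7,0],[0,11.5,0],[0,16,-0.2],[0,19.6,-0.2]]}'
python3 - <<'E'
from go import *
from h import *
C=np.array([.486,-.229,0]);d=np.array([np.cos(np.radians(-154)),np.sin(np.radians(-154)),0])
c=cam('side'); save(c,'side4.png',(190,170,400,380),2.8)
S=rz(np.radians(-154))@ry(np.radians(20)); s=manip.observe(); A=R.from_rotvec(s['eef_rot']).as_matrix(); grip=s['position']-OFF*A[:,2]
for l in([.085,.04,-.1],[.085,-.04,-.1],[.085,-.04,-.055],[.085,.04,-.055]):
    w=c['world_to_cam']@np.r_[grip+S@l,1]; print(np.round(((w[:2]/w[2]*c['f']+[c['cx'],c['cy']])-[190,170])*2.8))
for pt in(35,42,50,62): go(-154,pt,-30,mouth=C-.035*d+[0,0,.178])
E
```

```text
t: 7.33
position: [0.5585, -0.1882, 0.3091]
eef_rot: [3.013, 0.702, -0.256]
ft_force: [0.5, -0.7, -3.7]
finger_gap: 0.174
gripper_force: 58.8
[301. 363.]
[214. 281.]
[191. 246.]
[281. 330.]
grip [ 0.528 -0.208  0.309] travel [-3.3   0.35  0.12] twist [ 0.  14.6  0. ] ik 0.0 0.0 0.69
grip [ 0.514 -0.215  0.309] travel [-4.95  0.35  0.35] twist [ 0.  21.6  0. ] ik 0.0 0.0001 0.64
grip [ 0.498 -0.223  0.307] travel [-6.78  0.35  0.87] twist [ 0.  29.6  0. ] ik 0.0 0.0001 0.59
grip [ 0.474 -0.235  0.3  ] travel [-9.36  0.35  2.11] twist [ 0.  41.6  0. ] ik 0.0 0.0002 0.45
```

View pics/side4.png

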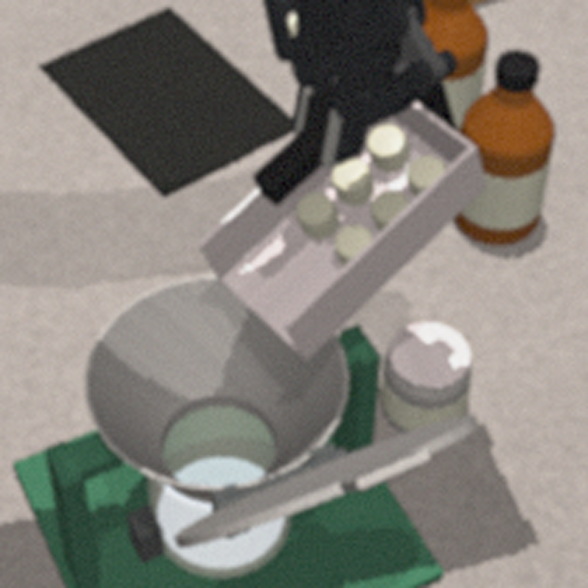

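The six cylinders are still at the rear, and the mouth corners, at (220,283) and (302,355), hang inside the funnel rim as predicted. I'll pitch on slowly.

```bash
python3 -m jog '{"hand":[0,0,0,0,0],"travel":[[-1,0.1,0.2],[-2,0.2,0.3],[-2.8,0.3,0.4],[-3.4,0.35,0.5],[-3.9,0.35,0.6]],"twist":[[0,3.5,0],[0,7,0],[0,10,0],[0,12.5,0],[0,14.6,0]]}'
python3 - <<'E'
from go import *
from h import *
C=np.array([.486,-.229,0]);d=np.array([np.cos(np.radians(-154)),np.sin(np.radians(-154)),0])
for pt in(42,50,58,64): go(-154,pt,-30,mouth=C-.028*d+[0,0,.174])
E
```

```text
t: 7.8
position: [0.5246, -0.2092, 0.3097]
eef_rot: [-3.038, -0.707, -0.125]
ft_force: [-0.4, -0.2, -4.9]
finger_gap: 0.174
gripper_force: 59.3
grip [ 0.508 -0.218  0.305] travel [-2.01  0.08 -0.25] twist [-0.1  7.3  0.2] ik 0.0 0.0 0.64
grip [ 0.491 -0.226  0.303] travel [-3.92  0.07 -0.2 ] twist [-0.1 15.3  0.2] ik 0.0 0.0001 0.58
grip [ 0.475 -0.234  0.299] travel [-5.8   0.07  0.1 ] twist [-0.1 23.3  0.2] ik 0.0 0.0001 0.48
grip [ 0.464 -0.24   0.294] travel [-7.17  0.06  0.51] twist [-0.2 29.3  0.2] ik 0.0 0.0002 0.42
```

```bash
python3 -m jog '{"hand":[0,0,0,0,0],"travel":[[-0.4,0,0],[-0.8,0,-0.1],[-1.2,0,-0.2],[-1.6,0.1,-0.2],[-2,0.1,-0.2]],"twist":[[0,1.5,0],[0,3,0],[0,4.5,0],[0,6,0],[0,7.3,0]]}' 
python3 -m jog '{"hand":[0,0,0,0,0],"travel":[[-0.2,0,0],[-0.5,0,0],[-0.8,0,0],[-1.1,0,0],[-1.4,0,0]],"twist":[[0,1,0],[0,2,0],[0,3,0],[0,4.3,0],[0,5.6,0]]}' 
python3 -m jog '{"hand":[0,0,0,0,0],"travel":[[-0.3,0,0],[-0.6,0,0],[-0.6,0,0],[-0.6,0,0],[-0.6,0,0]],"twist":[[0,1.2,0],[0,2.4,0],[0,2.4,0],[0,2.4,0],[0,2.4,0]]}'
python3 - <<'E'
from go import *
from h import *
C=np.array([.486,-.229,0]);d=np.array([np.cos(np.radians(-154)),np.sin(np.radians(-154)),0])
for pt in(50,55,60,65): go(-154,pt,-30,mouth=C-.028*d+[0,0,.174])
c=cam('side'); save(c,'side5.png',(190,170,400,380),2.8)
E
```

```text
t: 8.22
position: [0.5076, -0.2183, 0.3098]
eef_rot: [-2.995, -0.699, -0.314]
ft_force: [-0.1, -0.5, -3.3]
finger_gap: 0.175
gripper_force: 59.4
t: 8.63
position: [0.496, -0.2244, 0.3072]
eef_rot: [-2.957, -0.69, -0.459]
ft_force: [0.0, 0.2, -2.8]
finger_gap: 0.173
gripper_force: 59.6
t: 9.05
position: [0.4912, -0.2276, 0.3056]
eef_rot: [-2.939, -0.684, -0.518]
ft_force: [0.4, 0.1, -2.9]
finger_gap: 0.171
gripper_force: 59.7
grip [ 0.491 -0.226  0.303] travel [-0.01 -0.1  -0.31] twist [-0.1  0.   0.2] ik 0.0 0.0 0.58
grip [ 0.481 -0.231  0.301] travel [-1.19 -0.11 -0.47] twist [-0.1  5.   0.2] ik 0.0 0.0 0.52
grip [ 0.472 -0.236  0.298] travel [-2.38 -0.11 -0.52] twist [-0.1 10.   0.2] ik 0.0 0.0001 0.46
grip [ 0.462 -0.241  0.293] travel [-3.57 -0.12 -0.46] twist [-0.2 15.   0.2] ik 0.0 0.0001 0.4
```

View pics/side5.png

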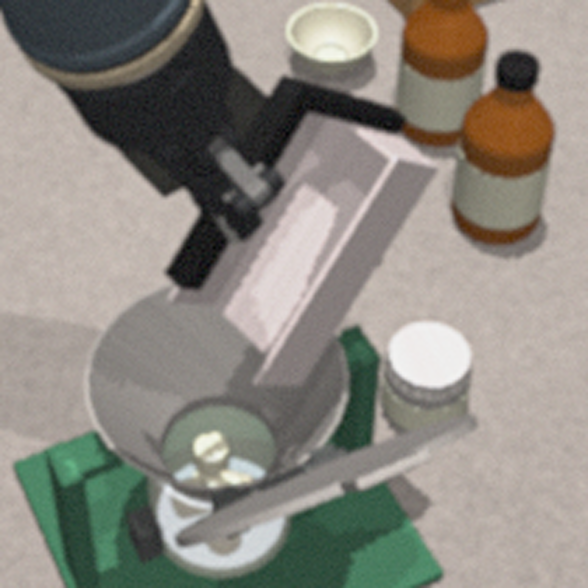

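The pan looks empty and cylinders are visible in the jar around (210,445) and (235,475). I'll tip a little more to be sure, then back off and count them.

```bash
python3 -m jog '{"hand":[0,0,0,0,0],"travel":[[-0.6,0,0],[-1.2,0,0],[-1.8,0,0],[-2.4,0,0],[-2.4,0,0]],"twist":[[0,2.5,0],[0,5,0],[0,7.5,0],[0,10,0],[0,10,0]]}' | head -2
python3 -m jog '{"hand":[0,0,0,0,0],"travel":[[0.6,0,-0.3],[1.2,0,-0.7],[1.9,0,-1.2],[2.7,0,-1.9],[3.5,0,-2.5]],"twist":[[0,-3,0],[0,-7,0],[0,-12,0],[0,-18,0],[0,-24,0]]}' | head -2
python3 -m jog '{"hand":[0,0,0,0,0],"travel":[[1.4,0,-1],[2.8,0,-2],[4.2,0,-3],[5.6,0,-4],[7,0,-5]],"twist":[[0,-6,0],[0,-12,0],[0,-18,0],[0,-24,0],[0,-30,0]]}' | head -3
python3 - <<'E'
from go import *
C=np.array([.486,-.229,0]);d=np.array([np.cos(np.radians(-154)),np.sin(np.radians(-154)),0])
go(-154,0,-30,grip=[.6,-.15,.34]);go(-154,0,-30,grip=[.5372,.1851,.32]);go(-154,0,-30,grip=[.5372,.1851,.12])
E
```

```text
t: 9.52
position: [0.4688, -0.2393, 0.2959]
t: 9.93
position: [0.4874, -0.231, 0.3384]
t: 10.35
position: [0.5464, -0.2004, 0.3954]
eef_rot: [2.902, 0.671, -0.62]
grip [ 0.6  -0.15  0.34] travel [ 8.73 -2.2   1.62] twist [ 0.3 -5.8 -0. ] ik 0.0 0.0 0.08
grip [0.537 0.185 0.32 ] travel [ 17.79 -35.06  -0.43] twist [ 0.3 -5.8 -0. ] ik 0.0 0.0 0.13
grip [0.537 0.185 0.12 ] travel [ 25.99 -35.16  17.82] twist [ 0.3 -5.8 -0. ] ik 0.0 0.0 0.5
```

```bash
python3 -m jog '{"hand":[0,0,0,0,0],"travel":[[1.8,-3.5,0],[3.6,-7,0],[5.4,-10.5,0],[7.1,-14,0],[8.9,-17.5,-0.2]],"twist":[[0.1,-1,0],[0.1,-2,0],[0.1,-3,0],[0.3,-4,0],[0.3,-5.8,0]]}' | head -2
python3 - <<'E'
from go import *
go(-154,0,-30,grip=[.5372,.1851,.32])
E
```

```text
t: 10.77
position: [0.5415, -0.0063, 0.3596]
grip [0.537 0.185 0.32 ] travel [  8.91 -17.39  -1.05] twist [-0.1 -0.3 -0. ] ik 0.0 0.0 0.12
```

```bash
python3 -m jog '{"hand":[0,0,0,0,0],"travel":[[1.8,-3.5,-0.2],[3.6,-7,-0.4],[5.4,-10.5,-0.6],[7.4,-14.5,-0.8],[8.9,-17.4,-1]],"twist":[[0,0,0],[0,-0.3,0],[0,-0.3,0],[0,-0.3,0],[0,-0.3,0]]}' | head -2
python3 - <<'E'
from go import *
from h import *
go(-154,0,-30,grip=[.5372,.1851,.14]); go(-154,0,-30,grip=[.5372,.1851,.1065])
c=cam('top'); 
a=c['image'][190:290,340:440][...,::-1]; d=cam('side'); b=d['image'][260:400,210:350][...,::-1]
cv2.imwrite('pics/jar.png',np.hstack([cv2.resize(a,(400,400),interpolation=2),cv2.resize(b,(400,400),interpolation=2)]))
E
```

```text
t: 11.18
position: [0.5384, 0.1881, 0.3244]
grip [0.537 0.185 0.14 ] travel [ 9.01  0.27 15.55] twist [-0.1 -0.   0.2] ik 0.0 0.0 0.46
grip [0.537 0.185 0.106] travel [10.69  0.28 18.45] twist [-0.1 -0.   0.2] ik 0.0 0.0 0.52
```

View pics/jar.png

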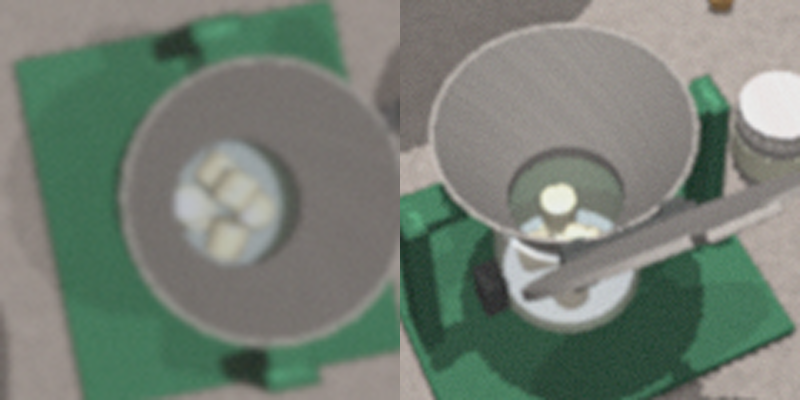

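Five cylinders are visible through the funnel at about (190–255, 170–240), with the sixth likely under them. I'll lower the scoop onto the mat.

```bash
python3 -m jog '{"hand":[0,0,0,0,0],"travel":[[2,0.1,3.4],[4,0.2,6.8],[6,0.2,10.3],[8,0.3,13.8],[9,0.3,15.5]],"twist":[[0,0,0.2],[0,0,0.2],[0,0,0.2],[0,0,0.2],[0,0,0.2]]}' | head -2
python3 -m jog '{"hand":[0,0,0,0,0],"travel":[[0.5,0,0.9],[1,0,1.7],[1.4,0,2.4],[1.65,0,2.85],[1.65,0,2.85]],"twist":[[0,0,0],[0,0,0],[0,0,0],[0,0,0],[0,0,0]]}'
python3 - <<'E'
from go import *
go(-154,0,-30,grip=[.5372,.1851,.1045])
E
```

```text
t: 11.7
position: [0.5389, 0.1822, 0.141]
t: 12.12
position: [0.5398, 0.1825, 0.1125]
eef_rot: [2.855, 0.657, -0.767]
ft_force: [-0.1, -0.2, -3.0]
finger_gap: 0.174
gripper_force: 59.6
grip [0.537 0.185 0.104] travel [ 0.29 -0.34  0.21] twist [-0.2  0.  -0. ] ik 0.0 0.0 0.52
```

```bash
python3 -m jog '{"hand":[0,0,0,0,0],"travel":[[0.05,0,0.1],[0.1,0,0.18],[0.15,0,0.25],[0.18,0,0.32],[0.18,0,0.32]],"twist":[[0,0,0],[0,0,0],[0,0,0],[0,0,0],[0,0,0]]}'
```

```text
t: 12.53
position: [0.5393, 0.1825, 0.1097]
eef_rot: [2.856, 0.657, -0.768]
ft_force: [-0.8, 0.2, 5.1]
finger_gap: 0.17
gripper_force: 60.6
```

Contact is made. I'll release and back out straight along the tool axis.

```bash
for i in 1 2; do python3 -m jog '{"hand":[100,100,100,100,100],"travel":[[0,0,0],[0,0,0],[0,0,0],[0,0,0],[0,0,0]],"twist":[[0,0,0],[0,0,0],[0,0,0],[0,0,0],[0,0,0]]}' | tail -3; done
python3 -m jog '{"hand":[100,100,100,100,100],"travel":[[0,0,-1],[0,0,-3],[0,0,-6],[0,0,-10],[0,0,-14]],"twist":[[0,0,0],[0,0,0],[0,0,0],[0,0,0],[0,0,0]]}'
for i in 1 2; do python3 -m jog '{"hand":[0,0,0,0,0],"travel":[[-2,3.4,-3.4],[-4,6.8,-6.8],[-6,10,-10],[-7,14,-12],[-7,18,-12]],"twist":[[0,6,0],[0,12,0],[0,15,0],[0,15,0],[0,15,0]]}' | head -2; done
python3 - <<'E'
from h import *
c=cam('top'); save(c,'top6.png',(150,150,560,330),1.95)
P=cloud(c); s=st(); print(np.round(s['joint_pos'],2))
q=P[165:260,180:270].reshape(-1,3); b=q[(q[:,2]>.095)&(q[:,2]<.13)]; print('bar',cv2.minAreaRect(b[:,:2].astype(np.float32)),np.median(b[:,2]),len(b))
E
```

```text
ft_force: [-0.3, 0.1, -1.1]
finger_gap: 0.872
gripper_force: 0.0
ft_force: [-0.3, 0.2, 0.3]
finger_gap: 0.998
gripper_force: 0.0
t: 13.78
position: [0.6032, 0.2124, 0.2321]
eef_rot: [2.855, 0.657, -0.77]
ft_force: [1.1, -0.9, -0.5]
finger_gap: 0.999
gripper_force: 0.0
t: 14.2
position: [0.6699, 0.0729, 0.3677]
t: 14.62
position: [0.7049, -0.0832, 0.4947]
14.6667 [ 0.7076 -0.0936  0.4927] [3.062 0.686 0.005] [-0.2 -6.7 -1.4] -0.0015658132955735627 0.0
[ 0.24  0.61 -0.49  0.75  0.28  1.82 -1.22]
bar ((0.5494089126586914, 0.1869651973247528), (0.1241178885102272, 0.016502492129802704), 25.81182289123535) 0.1133276339163991 418
```

View pics/top6.png

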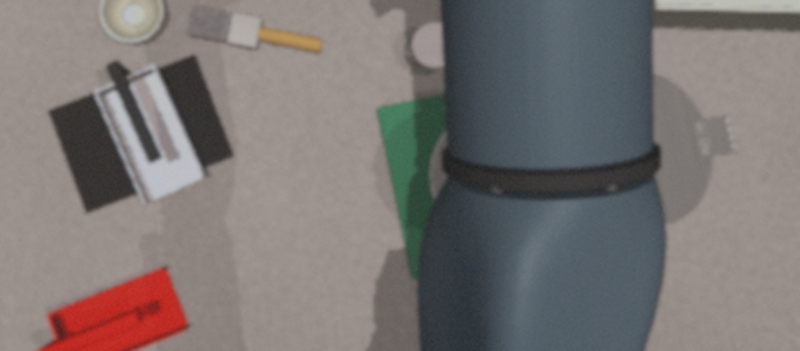

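The scoop stands level and empty on its mat, and no stray cylinders are visible on the table. Next I plan the lid push from its outer side with closed fingers, tool down and closing direction along the stand's y.

```bash
cat > lid.py <<'E'
from h import *
ys=np.array([-.217,.976,0]); H=np.array([.504,-.310,.163]); w=.015
def tgt(corner_s,tip_z): return H+ys*(corner_s-w)+[0,0,tip_z+.017]
yaw=np.radians(12.5); T=np.array([[np.cos(yaw),np.sin(yaw),0],[np.sin(yaw),-np.cos(yaw),0],[0,0,-1]])
def rel(x):
    s=manip.observe(); A=R.from_rotvec(s['eef_rot']).as_matrix()
    print(np.round(x,3),'travel',np.round(100*A.T@(x-s['position']),1),'twist',np.round(np.degrees(R.from_matrix(A.T@T).as_rotvec()),1))
E
python3 - <<'E'
from lid import *
x=tgt(-.17,.14); rel(x+[0,0,.15]); rel(x)
from ik import *
s=manip.observe(); q,e,er=ik(np.array(s['joint_pos']),x,T); print(e,er,np.round(q,2)); q,e,er=ik(q,tgt(.15,.0),T); print(e,er,np.round(q,2))
E
```

```text
[ 0.544 -0.491  0.47 ] travel [-31.7  28.9   2.3] twist [ 0.2 -0.2 12.7]
[ 0.544 -0.491  0.32 ] travel [-31.8  28.9  17.3] twist [ 0.2 -0.2 12.7]
1.2272018517199513e-05 6.122283938155965e-05 [ 0.87  0.64 -0.42  1.13  0.25  1.41 -0.87]
1.7250183993949155e-05 8.800566960267529e-05 [ 0.58  0.42 -0.44  1.96  0.24  0.81 -1.35]
```

```bash
python3 -m jog '{"hand":[0,0,0,0,0],"travel":[[-3,2.7,0],[-6,5.4,0],[-9,8.2,0],[-12,11,0],[-15,13.8,0]],"twist":[[0,0,3],[0,0,6],[0,0,9],[0,0,12],[0,0,12.7]]}' |head -2
python3 -c "
from lid import *
rel(tgt(-.17,.14)+[0,0,.15])"
```

```text
t: 15.08
position: [0.6306, -0.2733, 0.4877]
[ 0.544 -0.491  0.47 ] travel [-13.3  19.2   1.7] twist [-0.2  0.1  0.5]
```

```bash
python3 -m jog '{"hand":[0,0,0,0,0],"travel":[[-2.2,3.2,0.3],[-4.4,6.4,0.6],[-6.6,9.6,0.9],[-8.8,12.8,1.2],[-11,16,1.5]],"twist":[[0,0,0.5],[0,0,0.5],[0,0,0.5],[0,0,0.5],[0,0,0.5]]}' |head -2
python3 -m jog '{"hand":[0,0,0,0,0],"travel":[[-2.3,3.2,1],[-2.3,3.2,4],[-2.3,3.2,8],[-2.3,3.2,12],[-2.3,3.2,15]],"twist":[[0,0,0],[0,0,0],[0,0,0],[0,0,0],[0,0,0]]}'
python3 - <<'E'
from lid import *
rel(tgt(-.17,.14)); rel(tgt(-.10,.14)); rel(tgt(0,.14))
c=cam('side'); save(c,'side7.png',(150,180,450,405),2.5)
E
```

```text
t: 15.5
position: [0.5598, -0.454, 0.4723]
t: 15.92
position: [0.544, -0.4881, 0.3188]
eef_rot: [-3.118, -0.345, 0.006]
ft_force: [0.8, 0.4, -0.5]
finger_gap: -0.003
gripper_force: 0.0
[ 0.544 -0.491  0.32 ] travel [-0.   0.2 -0.1] twist [-0.3  0.2  0.1]
[ 0.529 -0.422  0.32 ] travel [-0.  -6.8 -0.1] twist [-0.3  0.2  0.1]
[ 0.507 -0.325  0.32 ] travel [ -0.  -16.8  -0. ] twist [-0.3  0.2  0.1]
```

View pics/side7.png

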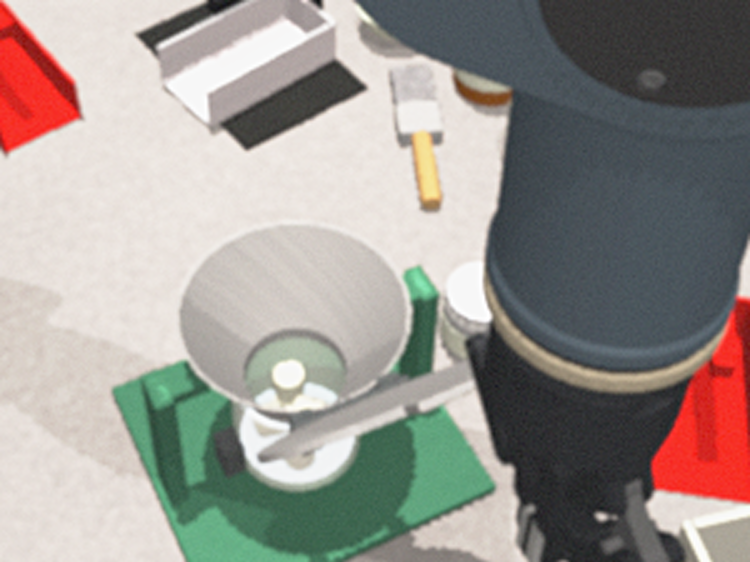

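The gripper is on the lid's outer side, clear of it, and the pan is visibly empty. I'll push the lid to upright.

```bash
python3 -m jog '{"hand":[0,0,0,0,0],"travel":[[0,-2,0],[0,-4,0],[0,-6,0],[0,-8,0],[0,-10,0]],"twist":[[0,0,0],[0,0,0],[0,0,0],[0,0,0],[0,0,0]]}'
python3 -m jog '{"hand":[0,0,0,0,0],"travel":[[0,-1.5,0],[0,-3,0],[0,-4.5,0],[0,-6,0],[0,-7,0]],"twist":[[0,0,0],[0,0,0],[0,0,0],[0,0,0],[0,0,0]]}'
python3 - <<'E'
from lid import *
for th in (80,70,60,50,40,30,20,10,4,0): r=.145; print(th,end=' '); rel(tgt(r*np.cos(np.radians(th))+.003,r*np.sin(np.radians(th))+.002))
c=cam('side'); save(c,'side8.png',(150,180,450,405),2.5)
E
```

```text
t: 16.38
position: [0.5262, -0.4022, 0.3331]
eef_rot: [3.1, 0.33, 0.019]
ft_force: [-0.1, -42.9, 74.6]
finger_gap: -0.0
gripper_force: 34.6
t: 16.8
position: [0.5087, -0.3228, 0.3269]
eef_rot: [3.121, 0.345, 0.002]
ft_force: [-3.4, -3.1, 17.1]
finger_gap: -0.001
gripper_force: 8.0
80 [ 0.501 -0.297  0.325] travel [-0.2 -2.7  0.2] twist [ 0.1 -0.1  0.1]
70 [ 0.496 -0.273  0.318] travel [-0.2 -5.1  0.8] twist [ 0.1 -0.1  0.1]
60 [ 0.491 -0.251  0.308] travel [-0.2 -7.4  1.9] twist [ 0.1 -0.1  0.1]
50 [ 0.486 -0.231  0.293] travel [-0.2 -9.5  3.4] twist [ 0.1 -0.1  0.1]
40 [ 0.483 -0.213  0.275] travel [ -0.2 -11.3   5.1] twist [ 0.1 -0.1  0.1]
30 [ 0.479 -0.199  0.254] travel [ -0.2 -12.7   7.2] twist [ 0.1 -0.1  0.1]
20 [ 0.477 -0.189  0.232] travel [ -0.2 -13.8   9.5] twist [ 0.1 -0.1  0.1]
10 [ 0.476 -0.182  0.207] travel [ -0.2 -14.5  11.9] twist [ 0.1 -0.1  0.1]
4 [ 0.475 -0.181  0.192] travel [ -0.2 -14.6  13.4] twist [ 0.1 -0.1  0.1]
0 [ 0.475 -0.18   0.182] travel [ -0.2 -14.7  14.5] twist [ 0.1 -0.1  0.1]
```

View pics/side8.png

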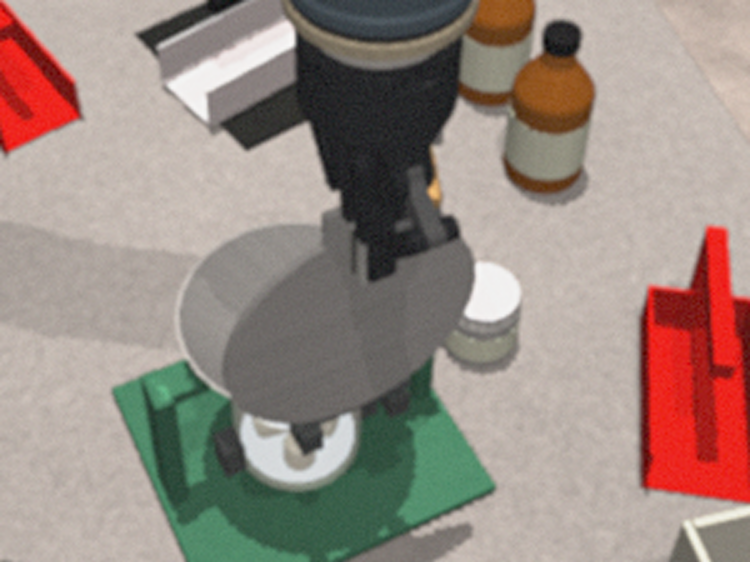

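The lid is now near upright with the fingertips on its outer face. The force rose on the way because the tab end caught the fingers, so I'll lift a little first and go on gently.

```bash
python3 -m jog '{"hand":[0,0,0,0,0],"travel":[[0,0.2,-0.6],[0,-0.2,-1.4],[0,-1,-1.6],[0,-2,-1.5],[0,-3,-1.3]],"twist":[[0,0,0],[0,0,0],[0,0,0],[0,0,0],[0,0,0]]}'
python3 - <<'E'
from lid import *
for th in (70,60,50,40): r=.155; print(th,end=' '); rel(tgt(r*np.cos(np.radians(th))+.003,r*np.sin(np.radians(th))+.002))
E
```

```text
t: 17.27
position: [0.5015, -0.2925, 0.3356]
eef_rot: [-3.12, -0.345, 0.003]
ft_force: [1.0, -1.7, 2.6]
finger_gap: 0.003
gripper_force: 0.8
70 [ 0.495 -0.27   0.328] travel [-0.1 -2.3  0.8] twist [-0.2  0.1  0.1]
60 [ 0.49  -0.246  0.316] travel [-0.1 -4.8  2. ] twist [-0.2  0.1  0.1]
50 [ 0.485 -0.224  0.301] travel [-0.1 -7.   3.5] twist [-0.2  0.1  0.1]
40 [ 0.481 -0.206  0.282] travel [-0.1 -8.9  5.4] twist [-0.2  0.1  0.1]
```

Contact is light now (about 3 N), so I'll follow the arc.

```bash
python3 -m jog '{"hand":[0,0,0,0,0],"travel":[[0,-1.2,0.3],[0,-2.3,0.8],[0,-3.5,1.4],[0,-4.8,2],[0,-5.9,2.7]],"twist":[[0,0,0],[0,0,0],[0,0,0],[0,0,0],[0,0,0]]}'
python3 - <<'E'
from lid import *
for th in (50,40,30,20): r=.15; print(th,end=' '); rel(tgt(r*np.cos(np.radians(th))+.003,r*np.sin(np.radians(th))+.002))
E
```

```text
t: 17.68
position: [0.4878, -0.2338, 0.308]
eef_rot: [-3.119, -0.347, 0.004]
ft_force: [0.2, -0.1, 1.2]
finger_gap: -0.001
gripper_force: 0.8
50 [ 0.486 -0.228  0.297] travel [-0.1 -0.6  1.1] twist [-0.2  0.1  0.2]
40 [ 0.482 -0.21   0.278] travel [-0.1 -2.5  3. ] twist [-0.2  0.1  0.2]
30 [ 0.478 -0.195  0.257] travel [-0.1 -4.   5.1] twist [-0.2  0.1  0.2]
20 [ 0.476 -0.184  0.233] travel [-0.  -5.1  7.5] twist [-0.2  0.1  0.2]
```

```bash
python3 -m jog '{"hand":[0,0,0,0,0],"travel":[[0,-0.6,1.1],[0,-1.6,2],[0,-2.5,3],[0,-3.3,4],[0,-4,5.1]],"twist":[[0,0,0],[0,0,0],[0,0,0],[0,0,0],[0,0,0]]}'
python3 - <<'E'
from lid import *
for th in (20,10,5,0): r=.15; print(th,end=' '); rel(tgt(r*np.cos(np.radians(th))+.003,r*np.sin(np.radians(th))+.002))
E
```

```text
t: 18.1
position: [0.4789, -0.1945, 0.2571]
eef_rot: [-3.118, -0.348, 0.004]
ft_force: [0.1, -0.1, 2.6]
finger_gap: -0.004
gripper_force: 0.7
20 [ 0.476 -0.184  0.233] travel [-0.  -1.1  2.4] twist [-0.2  0.1  0.2]
10 [ 0.475 -0.178  0.208] travel [-0.  -1.7  4.9] twist [-0.2  0.1  0.2]
5 [ 0.474 -0.176  0.195] travel [-0.  -1.9  6.2] twist [-0.2  0.1  0.2]
0 [ 0.474 -0.175  0.182] travel [-0.  -2.   7.5] twist [-0.2  0.1  0.2]
```

```bash
python3 -m jog '{"hand":[0,0,0,0,0],"travel":[[0,-0.6,1.3],[0,-1.1,2.5],[0,-1.5,3.7],[0,-1.7,4.9],[0,-1.9,6]],"twist":[[0,0,0],[0,0,0],[0,0,0],[0,0,0],[0,0,0]]}'
python3 -m jog '{"hand":[0,0,0,0,0],"travel":[[0,0,0.4],[0,0,0.7],[0,0,1],[0,0,1.3],[0,0,1.5]],"twist":[[0,0,0],[0,0,0],[0,0,0],[0,0,0],[0,0,0]]}'
```

```text
t: 18.52
position: [0.4744, -0.176, 0.1968]
eef_rot: [-3.118, -0.348, 0.005]
ft_force: [0.6, -1.1, 1.8]
finger_gap: -0.0
gripper_force: 0.6
t: 18.93
position: [0.4752, -0.1776, 0.1844]
eef_rot: [-3.12, -0.345, 0.003]
ft_force: [-13.4, 4.7, 48.3]
finger_gap: 0.001
gripper_force: 24.0
```

The lid has bottomed out (48 N of reaction), so I'll back off and check that it is flat.

```bash
python3 -m jog '{"hand":[0,0,0,0,0],"travel":[[0,0,-1],[0,0,-4],[0,0,-8],[0,0,-12],[0,0,-16]],"twist":[[0,0,0],[0,0,0],[0,0,0],[0,0,0],[0,0,0]]}' | head -2
for i in 1 2; do python3 -m jog '{"hand":[0,0,0,0,0],"travel":[[3.5,1,-1],[7,2,-2],[11,3,-3],[15,4,-4],[18,5,-5]],"twist":[[0,0,0],[0,0,0],[0,0,0],[0,0,0],[0,0,0]]}' | head -4;done
python3 - <<'E'
from lid import *
st(); c=cam('side'); Pc=cloud(c).reshape(-1,3); l=(Pc-H)@np.c_[[.976,.217,0],ys,[0,0,1]]
k=(abs(l[:,0])<.06)&(l[:,1]>.02)&(l[:,1]<.145)&(abs(l[:,2])<.05); print('z range',np.percentile(l[k,2],[5,50,95]),k.sum(),'slope rad',np.linalg.lstsq(np.c_[l[k,:2],np.ones(k.sum())],l[k,2],rcond=None)[0])
save(c,'side9.png',s=1.4)
E
```

```text
t: 19.35
position: [0.475, -0.1781, 0.3447]
t: 19.77
position: [0.6642, -0.1875, 0.3923]
eef_rot: [-3.119, -0.345, 0.003]
ft_force: [1.0, -0.5, -0.2]
t: 20.18
position: [0.7956, -0.202, 0.42]
eef_rot: [-3.102, -0.307, 0.012]
ft_force: [0.6, -1.3, -1.7]
20.1833 [ 0.7956 -0.202   0.42  ] [-3.102 -0.307  0.012] [ 0.6 -1.3 -1.7] 0.0006505562621746676 0.0
z range [0.00227387 0.00431044 0.00639012] 4524 slope rad [0.00366167 0.00281802 0.00396836]
```

View pics/side9.png

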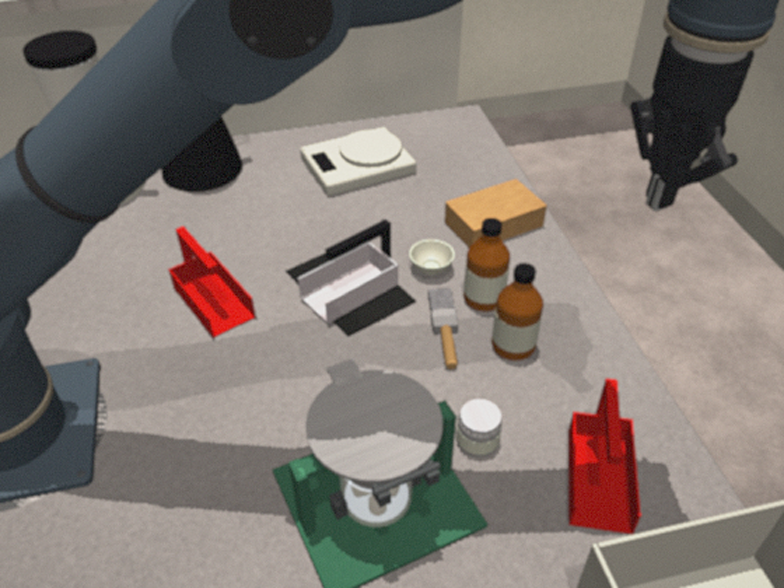

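The lid is flat on the funnel (slope 0.003 rad), with its tab at (345,372). The scoop stands empty on the mat at (348,285), the bystanders are where they were, and the arm touches nothing.

```bash
python3 -c "
from cell import manip
print(manip.finish_job())"
```

```text
the job is handed in; nothing more can be done
None
```

The job is handed in (no verdict returned): the scoop was emptied into the jar (five cylinders seen inside, the sixth presumed under them) and stands upright on its mat, the lid is shut flat, and the bystanders look unmoved; the one rough moment was a brief wrist force of about 86 N when the lid tab caught the fingers.

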